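# Clamp a sole template for filing

## Robot

A 6-joint arm with a two-finger parallel gripper is mounted at the origin on the work surface. World frame = base frame: x ahead of the robot, y to its left, z up, the work surface at z = 0. Lengths are in m, angles in degrees, forces in N, time in s.
With the tool pointing down it reaches from about 0.35 to 0.85 m from the base axis. Payload 8.1 kg.
Tool frame: the origin (TCP) lies at the very end of the fingers, on their centre line; the grasp point (between the pads) lies 19 mm behind it; z points along the fingers, y is the line along which they close (so a half turn about z gives the same grasp; the last joint's range is limited). The gripper opens to 93 mm and grips with 3 to 60 N. Pads are 15 mm wide; open, the fingers measure 128 mm over their backs; the gripper's body (75 mm by 188 mm) begins 65 mm behind the grasp point.
Start: joints at [64.779, 7.471, 85.268, -0, 87.261, -4.893], TCP at [0.208, 0.563, 0.219] pointing down, gripper open.
Joint ranges: [-169.43, 169.43], [-51.17, 129.36], [1.28, 143.12], [-76.62, 256.62], [0, 156.53], [-152.29, 152.29]. Speed limits (degrees/s): [136.94, 136.94, 159.86, 180, 180, 180].

## Interface

Orientations are given as [roll, pitch, yaw] about the fixed x, y, z axes, in that order (R = Rz(yaw) Ry(pitch) Rx(roll)).
In Python, from station import env gives the robot as it stands. The module is installed in compiled form; this text tells all that it offers.
- The arm moves only by the shell command python3 -m jog 'ROWS' [FORCE]. ROWS is JSON, a list of rows, each a list of 3 entries, a list of its own where there are three numbers: the shift along the tool's x, y, z in mm, then the turn, a rotation vector about the tool's x, y, z in rad, then the opening, from 0 (shut) to 1 (fully open). In form: [[[dx, dy, dz], [wx, wy, wz], hand], ...]. A call has 1 to 20 rows; each row is the pose to reach, as a shift and turn from the pose commanded when the call began, along the tool's axes at that moment; what a row does not reach only later rows make up. A row lasts 1/8 s, in which the tool goes at most 62.5 mm and 10.7 degrees, less where a joint would pass 70% of its speed; a pose out of reach is approached as far as the arm can. A call with a gripper value outside its range is refused whole. The fingers move at their own pace and stop on an object; FORCE is the grip in N (left out, the last holds). Time passes only in rows, so rows that repeat a pose let the fingers close. It gives the time, the measured TCP pose, the force, the opening and the grip force at its end, in the units of the state.
- env.get_obs(): the state, without advancing time (a new reading comes with each control period).
- env.get_image(name): name is "scene" or "top" or "wrist"; returns (picture, depth): 420x560x3 uint8, blue, green, red; 420x560 float32, m along the optical axis (not along the pixel's ray), 0 where there is no reading.
- env.camera_params(name): a dict with "camera_matrix" (3x3 intrinsics, pixels), "k1" (the pictures are not rectified: a ray, as slopes to the right and down, at radius r is drawn at 1 + k1 r^2 times it, then the intrinsics apply), "extrinsics" (4x4, takes a point from world to camera coordinates). Camera axes: x right, y down, z forward; pixel columns grow to the right and rows downward; lengths in m; the calibration is good to about 2 mm. A picture is of the moment at which its call begins: read the wrist's pose just before it. camera_params takes no time and is no camera call; for the wrist camera it gives the pose at the moment of the call.
- env.finish_job(): hands the job in; it is judged then, once.
The state is a dict: "time": time; "joint_pos": joint angles; "qvel": joint speeds; "joint_torque": joint torques, N m; "ee_pos": TCP position; "tcp_rot": TCP orientation; "ft_force": force on the tool from outside, world axes, zero at the start; "torque": the same for the moment, N m; "opening": opening from 0.0 (shut) to 1.0 (fully open); "gripper_force": force on a finger pad.
Only numpy, scipy, OpenCV 4.12 (cv2) and the standard library are available. Lean on these libraries where they do the work, as an engineer would, in place of code of your own. Each camera call takes 0.05 s, during which the arm holds its last target. There are 200 camera calls.

## Task

Turn the orange swing tab well aside, clear of the yellow sole template, lift the template (the black rib is its grip) out of its blue frame, and lay it lengthways and flat on the bed of the green clamp with the red spot on its toe centred under the rubber pad. Then turn the T-handle clockwise until it resists firmly and the template is clamped, without forcing it further, and let go. Leave the shoe last, hammer, tin and brush where they are.

Things in the scene. Friction and masses are not known exactly. Their poses are not given: they have to be found in the camera images.
- tab (a joint): orange swing tab on the toe end of the blue frame, hinge about the vertical, rad; 0 = lying along the frame with its tip over the template's toe (holding it in); turns either way to 1.75 or -1.75, positive counter-clockwise seen from above; about 1.6 = fully aside. Stiff enough to stay where left (about 0.03 N m, so 1 N at its post)
- tab_post (a point): middle of the round upright orange post on the tab: 16 mm diameter, this point 37 mm above the table, the post's top 52 mm; it travels on a 35 mm circle about frame_pivot. The tab's flat part (50 x 18 mm) is 16 to 22 mm above the table, 2 mm above the template
- frame_pivot (a point): hinge axis of the swing tab, 16 mm above the table, 110 mm from the frame's centre towards the toe end; axes are the frame's: x along it from heel end to toe end, z up. Blue frame: fixed, outside 236 x 116 mm, floor 8 mm thick, rim's top 15 mm above the table, inside 196 x 76 mm
- template_rib (a point): middle of the black upright rib on the yellow plate: 40 mm long (template's x), 12 mm thick (y), 34 mm high; 17 mm above the plate's top. The sole-shaped plate is 6 mm thick, 188 long, up to 70 wide, about 0.22 kg; x runs heel to toe. From here towards the toe: plate's middle 45 mm, red spot 110 mm, toe's end 140 mm; heel's end 48 mm the other way
- template_spot (a point): red 18 mm spot on the top face of the template's toe part, 65 mm from the plate's middle; axes as the template: x heel to toe, z up
- clamp_bed (a point): top face of the grey clamp bed, 30 mm above the table; axes: x along the bed from its free (loading) end towards the pad, z up. The bed runs 80 mm back and 100 mm ahead of this point, 50 mm to either side. Pad and screw axis are 65 mm ahead in x, at y 0. Apart from the green column and arm it is open from above. The clamp is fixed
- pad_face (a point): centre of the underside of the round rubber pad (28 mm diameter) under the arm; at the start 8 to 11 mm above the top of a template lying on the bed. It does not turn; it comes down 6 mm per rad of the T-handle, and once on the template gives on a spring of about 8 N/mm. Well clamped at about 35 N (20 N is the least, over 80 N too much), about 0.8 rad after first touch
- t_handle (a joint): turn of the T-handle, rad, grows clockwise seen from above (tightening), starts between 0 and 0.5, stops at 4.2. Turning freely takes about 0.26 N m; after the pad touches, the torque to turn it, and that felt while holding it, rises by about 0.29 N m per rad. Tight at a rise of about 0.2 N m. It stays where it is left (if forced far beyond that it springs back a little)
- t_bar (a point): centre of the steel T-bar on the screw axis, 124 mm above the table, 28 mm above the arm's top; the bar is 78 mm long (this point's x), 12 mm thick (y) and 16 mm high, with round black ends 17 mm thick. It turns about the vertical and stays at this height
- last: bystander: green plastic shoe last standing on the table, about 190 x 70 x 100 mm, origin under its middle
- hammer: bystander: hammer lying on the table, origin under its middle
- tin: bystander: small open aluminium tin, 64 mm wide, 40 mm high, origin under its middle
- brush: bystander: brush lying on the table, origin under its middle
- template: the yellow template itself; origin at the underside of its plate, in the middle of its length; x heel to toe
- pad: the rubber pad itself, origin at pad_face
- clamp_arm (a point): top of the green clamp arm on the screw axis, 96 mm above the table; axes as clamp_bed. The arm is 26 mm thick (underside 70 mm above the table), 42 mm wide along x, and reaches 40 mm to -y; the column that carries it stands 50 to 100 mm off at +y, so the template is slid in under the pad along x
Mind the look-alikes: they are no part of the job. Of the things that look like the template, the larger one is meant. Leave any brown look-alike of the part that bears clamp_bed alone.

How it is judged (in metres and radians):
On the way, in this order (a step that is already met when the one before it is completed fails the run):
1. the swing tab is turned aside (more than 1.1 rad), the template still in its frame ((value of joint tab above 1.1 rad or value of joint tab below -1.1 rad) and height (world z) of template below 0.02 m and distance of template from where it was at the start of the episode below 0.02 m), for 0.1 s.
2. the template is lifted out of the frame (50 mm or more above the table) (height (world z) of template above 0.05 m), for 0.1 s.
3. the template lies flat and lengthways on the clamp bed, red spot under the pad (height (world z) of template between 0.026 and 0.034 m and horizontal distance between template_spot and pad_face below 0.012 m and angle between the x axis of template and the x axis of clamp_bed, either way round below 0.2 rad and angle between template's own z axis and vertical below 0.05 rad), for 0.2 s.
4. the T-handle is turned until the pad presses the template with more than 20 N (contact force between pad and template above 20 N), for 0.3 s.
At the end, for the whole second after the job is handed in: The template lies flat (within 0.05 rad) on the clamp bed, lengthways within 0.2 rad, red spot within 12 mm of the pad's centre, pressed by the pad with more than 20 N, at rest (all of step 3 and contact force between pad and template above 20 N and linear speed of template below 0.01 m/s); the robot touches nothing.
It fails at once if the clamp is forced: the pad presses the template with more than 80 N (contact force between pad and template above 80 N).
It fails at once if a bystander (last, hammer, tin, brush) is moved more than 25 mm (distance of any of last, hammer, tin, brush from where it was at the start of the episode above 0.025 m).
It also fails if it takes over 72 s, if anything falls off the work surface, if the arm or the gripper's body presses on something with over 40 N, if the wrist force passes 120 N, or if a joint passes its speed limit or range.

## Working session

There is one attempt and no reset: what is moved stays moved. The work goes in short steps, Python scripts to look and compute and a shell command to move; the robot and the scene stay as the last step left them, time stands still between calls to the robot, and variables do not carry over. Pictures are saved under pics/ and viewed, at most 11 in all, crops included, and the job is handed in when it is done.

```bash
mkdir -p pics; cat > h.py <<'E'
import numpy as np, cv2
from station import env
def cam(n):
    p=env.camera_params(n); return np.array(p["camera_matrix"]),float(p["k1"]),np.array(p["extrinsics"])
def rays(n,uv,C=None):
    K,k1,E=C or cam(n)
    uv=np.asarray(uv,float).reshape(-1,1,2)
    s=cv2.undistortPoints(uv,K,np.array([k1,0,0,0,0.]))[:,0]
    d=np.c_[s,np.ones(len(s))]@E[:3,:3]
    return -E[:3,:3].T@E[:3,3],d
def onz(n,uv,z,C=None):
    o,d=rays(n,uv,C); return o+d*((z-o[2])/d[:,2])[:,None]
def proj(n,P,C=None):
    K,k1,E=C or cam(n)
    return cv2.projectPoints(np.asarray(P,float).reshape(-1,1,3),cv2.Rodrigues(E[:3,:3])[0],E[:3,3],K,np.array([k1,0,0,0,0.]))[0][:,0]
E
python3 - <<'E'
from h import *
for n in("top","scene"):
    im,d=env.get_image(n); cv2.imwrite(f"pics/{n}0.png",im); np.save(f"{n}0.npy",d); K,k,E=cam(n); print(n,K,k,E)
E
```

```text
top [[384.18540064   0.         276.86327947]
 [  0.         384.18540064 208.30513983]
 [  0.           0.           1.        ]] -0.09856766831663828 [[-0.01672362 -0.9997838  -0.01235573  0.01831799]
 [-0.98800477  0.01842138 -0.1533207   0.61283371]
 [ 0.15351516  0.00964344 -0.98809924  1.09804098]
 [ 0.          0.          0.          1.        ]]
scene [[461.97011181   0.         275.24102001]
 [  0.         461.97011181 208.20601801]
 [  0.           0.           1.        ]] -0.008497862448859032 [[-0.57714996  0.8162907   0.02382035  0.33200831]
 [ 0.47915487  0.36211344 -0.79955267 -0.20789112]
 [-0.66129308 -0.45004815 -0.60012342  1.65375769]
 [ 0.          0.          0.          1.        ]]
```

View pics/top0.png

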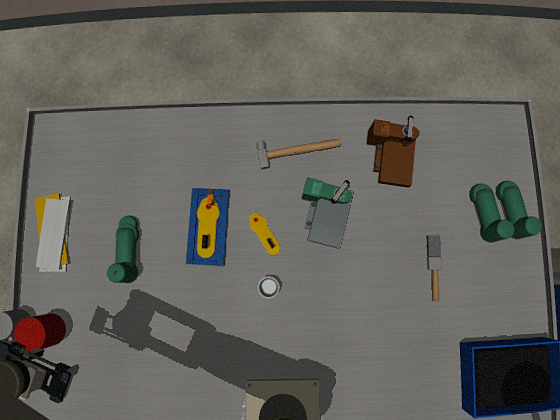

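View pics/scene0.png

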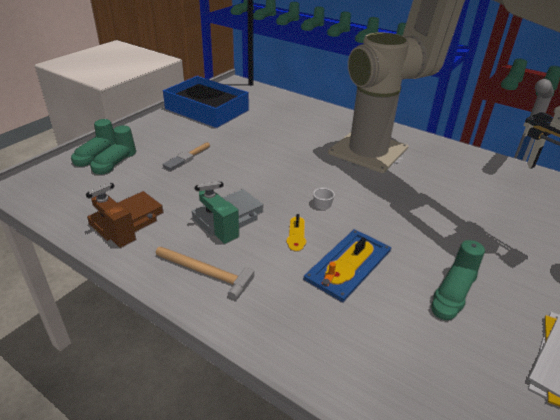

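Top view: the candidates for the template are the large yellow sole in the blue frame (208,226), the small yellow sole (264,233) and a yellow sheet (50,230). The framed one is the larger, so I choose it. The candidates for the clamp are the green one with the grey bed (330,212) and the brown look-alike (395,150); I choose the green one. The tab and its post are at about (210,200), and the rib is at (206,240).

```bash
cat > m.py <<'E'
from h import *
im=cv2.imread("pics/top0.png"); hsv=cv2.cvtColor(im,cv2.COLOR_BGR2HSV)
def biggest(m,roi):
    z=np.zeros_like(m); x0,y0,x1,y1=roi; z[y0:y1,x0:x1]=m[y0:y1,x0:x1]
    c=cv2.findContours(z,cv2.RETR_EXTERNAL,cv2.CHAIN_APPROX_NONE)[0]; return max(c,key=cv2.contourArea)
def rect(uv,z,n="top"):
    P=onz(n,uv,z)[:,:2]; return cv2.minAreaRect((P*1000).astype(np.float32))
b=biggest(cv2.inRange(hsv,(100,120,40),(130,255,255)),(175,175,240,280))
print("frame",rect(b[:,0],.012))
y=biggest(cv2.inRange(hsv,(20,120,80),(32,255,255)),(185,185,232,270))
print("templ",rect(y[:,0],.014), y[:,0].min(0),y[:,0].max(0))
g=biggest(cv2.inRange(hsv,(0,0,90),(180,40,145))&cv2.inRange(im,(0,0,0),(255,255,255)),(295,170,365,255))
for n,uv in dict(rib=(206,240),post=(210,198)).items(): print(n,onz("top",uv,.04))
print("bedcorners",onz("top",[(309,240),(341,247),(353,199)],.03).round(3))
print("T ends",onz("top",[(349,182),(336,200)],.124).round(3))
print(env.get_obs())
c=im[170:290,180:380]; cv2.imwrite("pics/crop0.png",cv2.resize(c,None,fx=4,fy=4,interpolation=cv2.INTER_CUBIC))
E
python3 m.py
```

```text
frame ((567.8961181640625, 222.1524658203125), (116.73670959472656, 234.9521026611328), 85.97119903564453)
templ ((563.8250732421875, 221.50802612304688), (182.08663940429688, 65.327880859375), 0.38313761353492737) [197 198] [218 257]
rib [[0.52252625 0.22042228 0.04      ]]
post [[0.64957098 0.20955887 0.04      ]]
bedcorners [[ 0.518 -0.087  0.03 ]
 [ 0.495 -0.182  0.03 ]
 [ 0.64  -0.225  0.03 ]]
T ends [[ 0.672 -0.197  0.124]
 [ 0.622 -0.159  0.124]]
{'time': 0.1, 'joint_pos': array([ 6.47781308e+01,  7.50953873e+00,  8.53220516e+01,  1.58750061e-03,
        8.72616344e+01, -4.89229523e+00]), 'qvel': array([ 0.11993495, -0.07519605, -0.08593422,  0.05511465, -0.07666465,
       -0.07753918]), 'joint_torque': array([ 1.79168452e-03, -5.61335170e+01, -4.93100238e+01,  7.70201418e-02,
        2.89275334e-02, -5.60459557e-05]), 'ee_pos': array([0.2081982 , 0.56218287, 0.21771477]), 'tcp_rot': array([-1.79907250e+02, -9.53025569e-03,  1.59670341e+02]), 'ft_force': array([0.84044674, 0.60440874, 0.96675354]), 'torque': array([ 0.01670602, -0.00399212, -0.0572972 ]), 'gripper_force': 0.0, 'opening': 1.0003206661794395}
```

View pics/crop0.png

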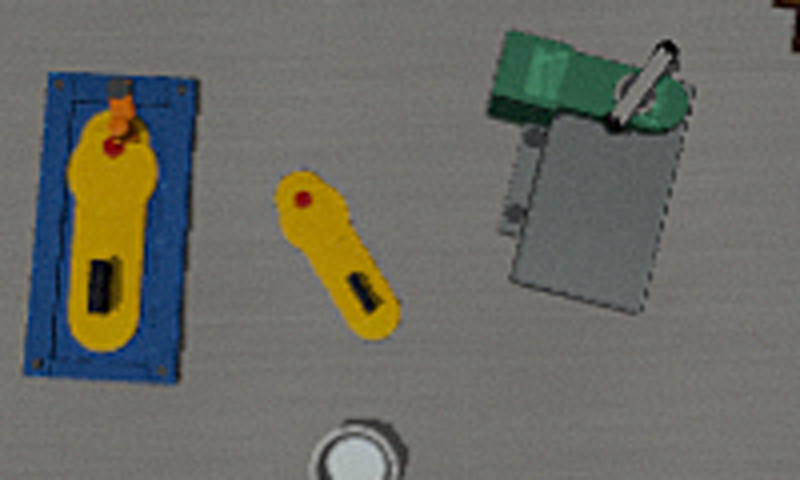

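Crop: the large template shows its red spot at crop (114,147), the post at (120,110) and the rib at (103,287). The green clamp's T-bar is centred near (643,85), with the grey bed below it. The choice of parts stands.

```bash
cat >> h.py <<'E'
from scipy.spatial.transform import Rotation as R
# shift/turn in tool axes; rotation commanded is assumed to be the measured one rounded to pointing straight down
def delta(p,yaw):
    o=env.get_obs(); r,pi,y=o["tcp_rot"]; A=R.from_euler("xyz",[r,pi,y],degrees=True); B=R.from_euler("xyz",[180,0,yaw],degrees=True)
    print("shift",(A.inv().apply(np.array(p)-o["ee_pos"])*1000).round(1),"turn",(A.inv()*B).as_rotvec().round(3),"t",o["time"])
E
python3 -c "
from h import *
delta([.60,.215,.24],176)"
```

```text
shift [-488.  -189.5  -22.1] turn [-0.002 -0.    -0.285] t 0.1
```

```bash
python3 -m jog '[[[-488,-189.5,-22],[0,0,-0.285],0.5],[[-488,-189.5,-22],[0,0,-0.285],0.5],[[-488,-189.5,-22],[0,0,-0.285],0.5],[[-488,-189.5,-22],[0,0,-0.285],0.5],[[-488,-189.5,-22],[0,0,-0.285],0.5],[[-488,-189.5,-22],[0,0,-0.285],0.5],[[-488,-189.5,-22],[0,0,-0.285],0.5],[[-488,-189.5,-22],[0,0,-0.285],0.5],[[-488,-189.5,-22],[0,0,-0.285],0.5],[[-488,-189.5,-22],[0,0,-0.285],0.5],[[-488,-189.5,-22],[0,0,-0.285],0.5],[[-488,-189.5,-22],[0,0,-0.285],0.5]]'
python3 - <<'E'
from h import *
C=cam("wrist"); im,d=env.get_image("wrist"); cv2.imwrite("pics/w1.png",im); np.savez("w1.npz",K=C[0],k=C[1],E=C[2],d=d); print(C, proj("wrist",[[.523,.22,.031],[.645,.215,.052],[.678,.214,.02]],C))
E
```

```text
time: 1.6
ee_pos: [0.5993, 0.2166, 0.2405]
tcp_rot: [180.0, -0.0, 176.1]
ft_force: [-1.2, 0.2, 0.8]
opening: 0.497
gripper_force: 0.0
(array([[300.20064164,   0.        , 281.07639766],
       [  0.        , 300.20064164, 210.43456514],
       [  0.        ,   0.        ,   1.        ]]), -0.023637854955334634, array([[ 6.64093535e-02,  9.97792435e-01, -2.33500029e-04,
        -2.56465985e-01],
       [ 9.63417443e-01, -6.40605822e-02,  2.60236571e-01,
        -6.00824114e-01],
       [ 2.59647124e-01, -1.75071004e-02, -9.65544858e-01,
         2.59848320e-01],
       [ 0.00000000e+00,  0.00000000e+00,  0.00000000e+00,
         1.00000000e+00]])) [[279.23257788 125.16330998]
 [281.78496388 226.78785972]
 [282.59030984 242.32621495]]
```

View pics/w1.png

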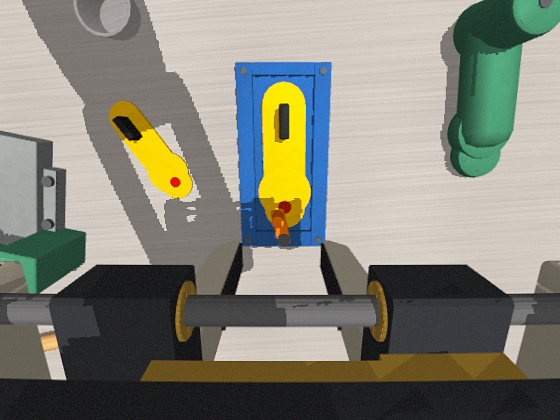

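Wrist view: the template is at (285,150) with its rib at (284,121) and red spot at (284,207). The orange tab and post are at (278–283, 210–228), with the pivot near (283,240). I'll use depth to separate post from tab.

```bash
cat > m2.py <<'E'
from h import *
def pts(n,im,d,C,m):
    v,u=np.nonzero(m&(d>0)); K,k,E=C
    o,dd=rays(n,np.c_[u,v],C); P=o+dd*d[v,u][:,None]; return P,np.c_[u,v]
if __name__=="__main__":
    z=np.load("w1.npz"); C=(z["K"],float(z["k"]),z["E"]); d=z["d"]; im=cv2.imread("pics/w1.png"); hsv=cv2.cvtColor(im,cv2.COLOR_BGR2HSV)
    roi=np.zeros(d.shape,bool); roi[60:246,230:335]=1
    def show(n,m,zl,zh):
        P,uv=pts("wrist",im,d,C,(m>0)&roi); k=(P[:,2]>zl)&(P[:,2]<zh); P=P[k]; print(n,len(P),P.mean(0).round(4) if len(P) else'',P.min(0).round(4),P.max(0).round(4)); return P
    org=cv2.inRange(hsv,(6,130,50),(19,255,255))
    show("orange all",org,0,.1); show("post hi",org,.045,.06); show("post",org,.028,.06); show("tab",org,.01,.026)
    P=show("rib",cv2.inRange(hsv,(0,0,0),(180,255,70)),.03,.06); print(cv2.minAreaRect((P[:,:2]*1000).astype(np.float32)))
    P=show("yellow",cv2.inRange(hsv,(22,120,60),(33,255,255)),0,.03); print(cv2.minAreaRect((P[:,:2]*1000).astype(np.float32)))
    show("red",cv2.inRange(hsv,(0,150,50),(4,255,255))|cv2.inRange(hsv,(174,150,50),(180,255,255)),0,.03)
    P=show("blue",cv2.inRange(hsv,(100,120,30),(130,255,255)),0.011,.02); print(cv2.minAreaRect((P[:,:2]*1000).astype(np.float32)))
E
python3 m2.py
```

```text
orange all 405 [0.6388 0.2118 0.032 ] [0.4812 0.1873 0.0063] [0.6765 0.2505 0.054 ]
post hi 133 [0.6365 0.2104 0.0518] [0.5338 0.203  0.045 ] [0.6453 0.2296 0.054 ]
post 169 [0.6356 0.2105 0.0486] [0.5338 0.203  0.0287] [0.6453 0.2296 0.054 ]
tab 210 [0.648  0.2143 0.021 ] [0.4812 0.2    0.0129] [0.6765 0.2505 0.025 ]
rib 331 [0.5188 0.2255 0.0483] [0.5002 0.2195 0.0459] [0.5382 0.2315 0.0504]
((519.166748046875, 225.2698516845703), (10.46499252319336, 37.743324279785156), 86.51066589355469)
yellow 5086 [0.5597 0.2235 0.0146] [0.472  0.186  0.0072] [0.6571 0.2551 0.0173]
((564.52294921875, 226.2535858154297), (68.38134765625, 184.14447021484375), 83.39393615722656)
red 89 [0.6279 0.2201 0.0153] [0.6208 0.2123 0.0133] [0.6367 0.2261 0.0173]
blue 6963 [0.5556 0.2221 0.0155] [0.4471 0.1578 0.011 ] [0.6874 0.2857 0.0191]
((566.98291015625, 221.69403076171875), (115.14466857910156, 235.1622772216797), 86.36198425292969)
```

```bash
python3 -c "
from h import *
delta([.6415,.2105,.027],176)
c=np.array([.677,.2147])
# arc rows in tool axes (yaw 176 start), tool x=(cos,sin), tool y=(sin,-cos)
y=np.radians(176); tx=np.array([np.cos(y),np.sin(y)]); ty=np.array([np.sin(y),-np.cos(y)])
p0=np.array([.6415,.2105])
for a in range(10,101,10):
    f=np.radians(184-a); p=c+.035*np.array([np.cos(f),np.sin(f)]); q=(p-p0)*1000; print(a,np.round([q@tx,q@ty,np.radians(a)],2))
"
```

```text
shift [-42.5  -3.2 213.7] turn [ 0.    -0.     0.002] t 1.65
10 [-0.14  7.89  0.17]
20 [-0.89 13.94  0.35]
30 [-2.67 19.78  0.52]
40 [-5.44 25.21  0.7 ]
50 [-9.11 30.09  0.87]
60 [-13.57  34.25   1.05]
70 [-18.69  37.57   1.22]
80 [-24.3   39.95   1.4 ]
90 [-30.25  41.33   1.57]
100 [-36.34  41.64   1.75]
```

```bash
python3 -m jog '[[[-42,-3,50],[0,0,0],0.5],[[-42,-3,110],[0,0,0],0.5],[[-42,-3,160],[0,0,0],0.5],[[-42,-3,200],[0,0,0],0.5],[[-42,-3,213],[0,0,0],0.5],[[-42,-3,213],[0,0,0],0],[[-42,-3,213],[0,0,0],0],[[-42,-3,213],[0,0,0],0],[[-42,-3,213],[0,0,0],0],[[-42,-3,213],[0,0,0],0]]' 8; python3 -c "
from h import *
print(env.get_obs()['ft_force'],env.get_obs()['torque'])"
```

```text
time: 2.9
ee_pos: [0.6431, 0.2097, 0.0295]
tcp_rot: [180.0, 0.1, 176.0]
ft_force: [-0.3, -0.8, 5.5]
opening: 0.173
gripper_force: 8.0
[-0.30838221 -0.77430571  5.50830736] [0.01009329 0.17726477 0.01276373]
```

Post gripped (16 mm). Swing it along the arc, 3 mm higher.

```bash
python3 -m jog '[[[0,0,-3],[0,0,0],0],[[0,8,-3],[0,0,0.17],0],[[-1,14,-3],[0,0,0.35],0],[[-2.7,20,-3],[0,0,0.52],0],[[-5.4,25,-3],[0,0,0.7],0],[[-9,30,-3],[0,0,0.87],0],[[-13.6,34,-3],[0,0,1.05],0],[[-18.7,37.6,-3],[0,0,1.22],0],[[-24,40,-3],[0,0,1.4],0],[[-30,41.3,-3],[0,0,1.57],0],[[-33,41.5,-3],[0,0,1.66],0],[[-33,41.5,-3],[0,0,1.66],0]]'; python3 - <<'E'
from h import *
delta([.677-.1,.2147,.24],176)
E
```

```text
time: 4.4
ee_pos: [0.6774, 0.2458, 0.0302]
tcp_rot: [-179.9, 0.2, 80.7]
ft_force: [-1.6, -8.7, 1.7]
opening: 0.171
gripper_force: 8.0
shift [ -47.7  -94.4 -209.5] turn [-0.004  0.002 -1.663] t 4.4
```

```bash
python3 -m jog '[[[0,0,0],[0,0,0],0.5],[[0,0,0],[0,0,0],0.5],[[0,0,-60],[0,0,0],0.5],[[-20,-80,-110],[0,0,-0.18],0.5],[[-20,-140,-110],[0,0,-0.36],0.5],[[-20,-158,-110],[0,0,-0.54],0.5],[[-20,-158,-110],[0,0,-0.72],0.5],[[-20,-158,-110],[0,0,-0.9],0.5],[[-20,-158,-110],[0,0,-1.08],0.5],[[-20,-158,-110],[0,0,-1.26],0.5],[[-20,-158,-110],[0,0,-1.44],0.5],[[-20,-158,-110],[0,0,-1.6],0.5],[[-20,-158,-110],[0,0,-1.68],0.5]]'; python3 - <<'E'
from h import *; from m2 import pts
C=cam("wrist"); im,d=env.get_image("wrist"); cv2.imwrite("pics/w2.png",im)
hsv=cv2.cvtColor(im,cv2.COLOR_BGR2HSV)
P,uv=pts("wrist",im,d,C,cv2.inRange(hsv,(0,0,0),(180,255,70))>0)
k=(P[:,2]>.04)&(P[:,2]<.053)&(abs(P[:,0]-.519)<.04)&(abs(P[:,1]-.225)<.03); print(P[k].mean(0),cv2.minAreaRect((P[k,:2]*1000).astype(np.float32)))
P,uv=pts("wrist",im,d,C,cv2.inRange(hsv,(6,130,50),(19,255,255))>0)
k=(P[:,2]>.012)&(P[:,2]<.06)&(P[:,0]>.6)&(abs(P[:,1]-.22)<.09); print(k.sum(),P[k].mean(0),P[k].min(0),P[k].max(0))
delta([.519,.2253,.0195],177)
E
```

```text
time: 6.02
ee_pos: [0.5184, 0.2543, 0.1409]
tcp_rot: [180.0, 0.0, 177.4]
ft_force: [-0.3, -0.5, -0.6]
opening: 0.496
gripper_force: 0.0
[0.5174889  0.22657304 0.04802564] ((518.879638671875, 226.42384338378906), (11.86558723449707, 39.66494369506836), 85.5527572631836)
663 [0.67216764 0.24107562 0.03003611] [0.60356784 0.20867455 0.01375634] [0.68527181 0.2582046  0.05330531]
shift [ -1.8 -29.  121.3] turn [0.   0.   0.01] t 6.075
```

View pics/w2.png

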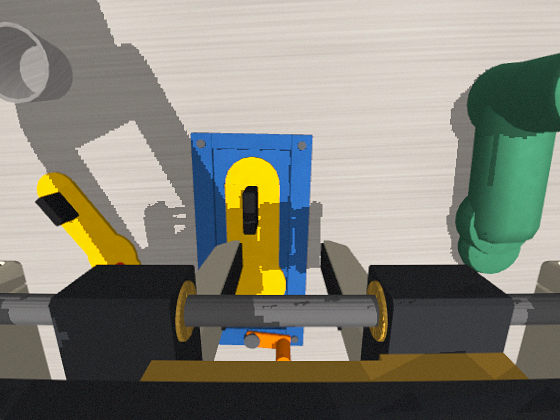

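Wrist view: the tab (orange, 268,342) now points sideways, clear of the template; the rib is at (250,208). Grasp the rib and lift it a little.

```bash
python3 -m jog '[[[-1,-28,30],[0,0,0.02],0.5],[[-1,-28,80],[0,0,0.02],0.5],[[-1,-28,112],[0,0,0.02],0.5],[[-1,-28,121],[0,0,0.02],0.5],[[-1,-28,121],[0,0,0.02],0],[[-1,-28,121],[0,0,0.02],0],[[-1,-28,121],[0,0,0.02],0],[[-1,-28,121],[0,0,0.02],0],[[-1,-28,121],[0,0,0.02],0],[[-1,-28,121],[0,0,0.02],0]]' 55; python3 -c "
from h import *
print(env.get_obs()['ft_force'],env.get_obs()['torque'],env.get_obs()['ee_pos'])"
```

```text
time: 7.32
ee_pos: [0.5189, 0.2261, 0.0207]
tcp_rot: [180.0, 0.1, 176.0]
ft_force: [-1.6, -0.2, 7.1]
opening: 0.124
gripper_force: 55.0
[-1.59185562 -0.24283559  7.0921823 ] [-0.17615466  0.16709385  0.08487354] [0.51887148 0.22608541 0.02067969]
```

```bash
python3 -m jog '[[[0,0,-20],[0,0,0],0],[[0,0,-50],[0,0,0],0],[[0,0,-90],[0,0,0],0],[[0,0,-130],[0,0,0],0],[[0,0,-130],[0,0,0],0]]'; python3 - <<'E'
from h import *; from m2 import pts
for n,roi in (("top",(290,165,370,260)),("scene",(180,170,275,250))):
    im=cv2.imread(f"pics/{n}0.png"); d=np.load(f"{n}0.npy"); C=cam(n); hsv=cv2.cvtColor(im,cv2.COLOR_BGR2HSV)
    m=np.zeros(d.shape,bool); x0,y0,x1,y1=roi; m[y0:y1,x0:x1]=1
    P,uv=pts(n,im,d,C,m); s=hsv[uv[:,1],uv[:,0]]
    k=(abs(P[:,2]-.03)<.006)&(s[:,1]<60)
    mm=np.zeros(d.shape,np.uint8); mm[uv[k,1],uv[k,0]]=255; mm=cv2.morphologyEx(mm,cv2.MORPH_OPEN,np.ones((3,3)))
    g=mm[uv[:,1],uv[:,0]]>0; print(n,"bed",g.sum(),P[g].mean(0).round(4),cv2.minAreaRect((P[g,:2]*1000).astype(np.float32)))
    k=(P[:,2]>.112)&(P[:,2]<.14)
    print("T",k.sum(),np.median(P[k,2]),cv2.minAreaRect((P[k,:2]*1000).astype(np.float32)))
    k=(P[:,2]>.08)&(P[:,2]<.105)&(s[:,1]>90); print("arm",k.sum(),P[k].mean(0),cv2.minAreaRect((P[k,:2]*1000).astype(np.float32)))
im,d=env.get_image("scene"); C=cam("scene"); cv2.imwrite("pics/s3.png",im)
hsv=cv2.cvtColor(im,cv2.COLOR_BGR2HSV); P,uv=pts("scene",im,d,C,cv2.inRange(hsv,(20,120,80),(33,255,255))>0)
k=(P[:,2]>.06)&(abs(P[:,0]-.56)<.15)&(abs(P[:,1]-.22)<.08); P=P[k]; A=np.c_[P[:,:2]-P[:,:2].mean(0),np.ones(len(P))]; c=np.linalg.lstsq(A,P[:,2],rcond=None)[0]; print("held plate",k.sum(),P.mean(0),"slopes",c[:2])
E
```

```text
time: 7.95
ee_pos: [0.5207, 0.2267, 0.1547]
tcp_rot: [179.8, 0.4, 176.0]
ft_force: [1.2, -0.9, -3.3]
opening: 0.129
gripper_force: 55.0
top bed 1434 [ 0.5691 -0.1482  0.0302] ((575.1222534179688, -149.69723510742188), (100.67515563964844, 144.5912628173828), 74.37821197509766)
T 148 0.1311223340417722 ((645.210693359375, -168.89663696289062), (20.032649993896484, 78.07787322998047), 47.51454162597656)
arm 602 [ 0.65475951 -0.12898109  0.09596028] ((653.5111694335938, -140.47093200683594), (137.38458251953125, 49.90717315673828), 75.03572845458984)
scene bed 803 [ 0.5853 -0.1506  0.0292] ((593.6979370117188, -154.3042449951172), (103.05569458007812, 183.32472229003906), 73.83132934570312)
T 206 0.12674587692900074 ((648.237060546875, -166.66885375976562), (19.09766387939453, 76.35838317871094), 54.8492546081543)
arm 506 [ 0.66728426 -0.11533558  0.09318103] ((656.068603515625, -135.144287109375), (132.95736694335938, 48.33591842651367), 72.05048370361328)
held plate 964 [0.58467289 0.22628013 0.15417127] slopes [-0.14815404  0.09724652]
```

View pics/s3.png

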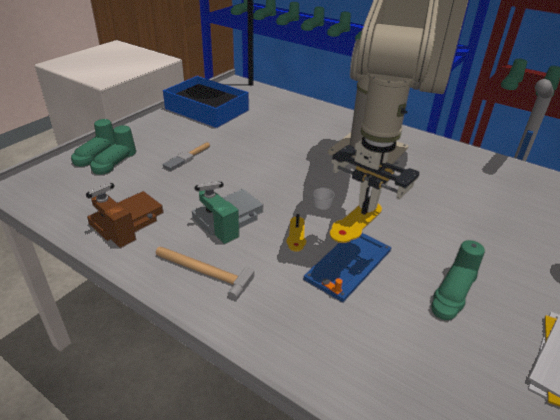

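Scene view: the template hangs from the rib at (360,220), toe drooping about 8°, and the tab is aside at (338,288). I'll carry it to the staging point behind the pad with a compensating tilt.

```bash
cat >> h.py <<'E'
def delta2(p,yaw,tilt):
    o=env.get_obs(); A=R.from_euler("xyz",o["tcp_rot"],degrees=True); B=R.from_euler("xyz",[180,0,yaw],degrees=True)*R.from_rotvec([0,tilt,0])
    print("shift",(A.inv().apply(np.array(p)-o["ee_pos"])*1000).round(1),"turn",(A.inv()*B).as_rotvec().round(3),"t",o["time"])
E
python3 -c "
from h import *
delta2([.468,-.119,.13],164.4,-.148)"
```

```text
shift [  27.1 -348.    21.2] turn [ 0.017 -0.144  0.202] t 8.0
```

```bash
python3 -m jog '[[[2,-20,0],[0,-0.02,0.02],0],[[6,-60,0],[0,-0.05,0.06],0],[[10,-110,0],[0.01,-0.08,0.1],0],[[15,-160,0],[0.01,-0.1,0.13],0],[[19,-210,5],[0.015,-0.12,0.16],0],[[23,-260,10],[0.015,-0.14,0.19],0],[[26,-310,16],[0.015,-0.144,0.202],0],[[27,-340,20],[0.015,-0.144,0.202],0],[[27,-348,21],[0.015,-0.144,0.202],0],[[27,-348,21],[0.015,-0.144,0.202],0],[[27,-348,21],[0.015,-0.144,0.202],0]]'; cat > held.py <<'E'
from h import *; from m2 import pts
o=env.get_obs(); tcp=o["ee_pos"]; print(o["time"],tcp,o["tcp_rot"])
for n in ("scene","top"):
    im,d=env.get_image(n); C=cam(n); hsv=cv2.cvtColor(im,cv2.COLOR_BGR2HSV)
    near=lambda P:(P[:,2]>.025)&(np.hypot(P[:,0]-tcp[0],P[:,1]-tcp[1])<.17)
    P,uv=pts(n,im,d,C,cv2.erode(cv2.inRange(hsv,(18,100,50),(34,255,255)),np.ones((3,3)))>0); P=P[near(P)]; 
    if len(P)<30: print(n,"few"); continue
    c0=np.median(P,0); 
    for _ in range(3):
        A=np.c_[P[:,:2]-c0[:2],np.ones(len(P))]; c=np.linalg.lstsq(A,P[:,2],rcond=None)[0]; r=A@c-P[:,2]; P=P[abs(r)<.005]
    print(n,"plate",len(P),P.mean(0).round(4),"top face z at tcp",(np.r_[tcp[:2]-c0[:2],1]@c).round(4),"slope",c[:2].round(3),cv2.minAreaRect((P[:,:2]*1000).astype(np.float32)))
    P,uv=pts(n,im,d,C,(cv2.inRange(hsv,(0,130,50),(6,255,255))|cv2.inRange(hsv,(172,130,50),(180,255,255)))>0); P=P[near(P)]
    print(n,"spot",len(P),P.mean(0).round(4) if len(P) else "")
    cv2.imwrite(f"pics/{n}_h{o['time']:.2f}.png",im)
E
python3 held.py
```

```text
time: 9.38
ee_pos: [0.4668, -0.1183, 0.1282]
tcp_rot: [180.0, 8.2, 164.5]
ft_force: [0.5, 0.7, -3.6]
opening: 0.127
gripper_force: 55.0
9.375 [ 0.46683561 -0.11830768  0.12819148] [179.99753053   8.22860946 164.46526804]
scene plate 337 [ 0.5264 -0.1257  0.1293] top face z at tcp 0.1211 slope [ 0.13  -0.059] ((516.0980224609375, -128.63308715820312), (57.78383255004883, 172.6707305908203), 77.17439270019531)
scene spot 6 [ 0.5711 -0.1476  0.1367]
top plate 606 [ 0.5445 -0.1386  0.1334] top face z at tcp 0.1218 slope [ 0.138 -0.045] ((548.661376953125, -138.1021728515625), (62.5776481628418, 100.35758209228516), 65.83912658691406)
top spot 23 [ 0.5726 -0.1462  0.1386]
```

```bash
python3 -c "
from h import *
delta2([.468,-.119,.065],164.4,0)"
```

```text
shift [ 8.1 -0.3 63.1] turn [-0.     0.144  0.002] t 9.475
```

```bash
python3 -m jog '[[[2,0,5],[0,0.05,0],0],[[5,0,20],[0,0.1,0],0],[[8,0,45],[0,0.144,0],0],[[8,0,63],[0,0.144,0],0],[[8,0,63],[0,0.144,0],0],[[8,0,63],[0,0.144,0],0]]'; python3 held.py
```

```text
time: 10.22
ee_pos: [0.4683, -0.1197, 0.0658]
tcp_rot: [-180.0, 0.1, 164.4]
ft_force: [0.1, 0.3, -2.0]
opening: 0.129
gripper_force: 55.0
10.225 [ 0.46830095 -0.11965958  0.06579347] [-1.79976338e+02  9.69632180e-02  1.64422240e+02]
scene plate 446 [ 0.5265 -0.1295  0.0585] top face z at tcp 0.0585 slope [0.001 0.004] ((511.83551025390625, -132.5361328125), (64.10961151123047, 173.32052612304688), 78.82723999023438)
scene spot 6 [ 0.5728 -0.1504  0.0595]
top plate 92 [ 0.5641 -0.1483  0.06  ] top face z at tcp 0.0594 slope [ 0.003 -0.011] ((511.54669189453125, -137.63180541992188), (44.175323486328125, 179.13597106933594), 78.83756256103516)
top spot 17 [ 0.5757 -0.148   0.0605]
```

```bash
python3 -m jog '[[[0,0,12],[0,0,0],0],[[0,0,19],[0,0,0],0],[[-10,0,19],[0,0,0],0],[[-28,0,19],[0,0,0],0],[[-46,0,19],[0,0,0],0],[[-64,0,19],[0,0,0],0],[[-74,0,19],[0,0,0],0],[[-74,0,19],[0,0,0],0],[[-74,0,19],[0,0,0],0]]'; python3 held.py
```

```text
time: 11.45
ee_pos: [0.5388, -0.1395, 0.0459]
tcp_rot: [-180.0, -0.0, 164.4]
ft_force: [0.6, 0.4, -3.0]
opening: 0.126
gripper_force: 55.0
11.45 [ 0.5388035  -0.13946013  0.04592965] [-1.79980307e+02 -1.70357022e-02  1.64408801e+02]
scene plate 218 [ 0.5751 -0.1409  0.0384] top face z at tcp 0.0384 slope [ 0.002 -0.001] ((585.5799560546875, -148.29299926757812), (48.97126007080078, 180.2056884765625), 76.15278625488281)
scene spot 0 
top plate 59 [ 0.5045 -0.1316  0.0394] top face z at tcp 0.0372 slope [-0.066 -0.011] ((504.6081237792969, -131.61041259765625), (32.657127380371094, 17.882417678833008), 88.84370422363281)
top spot 0
```

```bash
python3 -m jog '[[[-1,0,2],[0,0,0],0],[[-1,0,3.5],[0,0,0],0],[[-1,0,3.5],[0,0,0],0],[[-1,0,3.5],[0,0,0],0.4],[[-1,0,3.5],[0,0,0],0.4],[[-1,0,3.5],[0,0,0],0.4],[[-1,0,-20],[0,0,0],0.4],[[-1,0,-70],[0,0,0],0.4],[[-1,0,-130],[0,0,0],0.4],[[59,0,-160],[0,0,0],0.4],[[59,0,-160],[0,0,0],0.4]]'; python3 - <<'E'
from h import *; from m2 import pts
C=cam("wrist"); im,d=env.get_image("wrist"); cv2.imwrite("pics/w4.png",im); o=env.get_obs(); print(o["ee_pos"],o["tcp_rot"])
hsv=cv2.cvtColor(im,cv2.COLOR_BGR2HSV)
def q(n,m,lo,hi):
    P,uv=pts("wrist",im,d,C,m>0); P=P[(P[:,2]>lo)&(P[:,2]<hi)&(P[:,0]>.42)&(abs(P[:,1]+.15)<.12)]
    if len(P)>3: print(n,len(P),P.mean(0).round(4),cv2.minAreaRect((P[:,:2]*1000).astype(np.float32)))
q("plate",cv2.inRange(hsv,(20,120,50),(33,255,255)),.03,.045)
q("rib",cv2.inRange(hsv,(0,0,0),(180,255,70)),.06,.08)
q("bed",cv2.inRange(hsv,(0,0,0),(180,60,255)),.024,.033)
q("T",cv2.inRange(hsv,(0,0,0),(180,255,255)),.112,.14)
E
```

```text
time: 12.92
ee_pos: [0.4821, -0.1236, 0.2096]
tcp_rot: [-179.9, 0.3, 164.4]
ft_force: [0.1, 0.2, -0.7]
opening: 0.398
gripper_force: 0.0
[ 0.48230543 -0.1236951   0.20828735] [-179.95729023    0.25356238  164.40767478]
plate 3440 [ 0.5528 -0.1425  0.0365] ((552.242431640625, -143.67410278320312), (58.91381072998047, 120.61209106445312), 75.47638702392578)
rib 415 [ 0.5522 -0.1433  0.0712] ((576.3975219726562, -152.4771270751953), (88.16107177734375, 115.12654113769531), 82.65425109863281)
bed 2255 [ 0.5549 -0.1454  0.0306] ((587.92919921875, -153.51144409179688), (100.27772521972656, 188.19924926757812), 74.47643280029297)
T 326 [ 0.6212 -0.1541  0.1275] ((624.7376708984375, -161.23670959472656), (15.37661361694336, 37.444576263427734), 23.028484344482422)
```

View pics/w4.png

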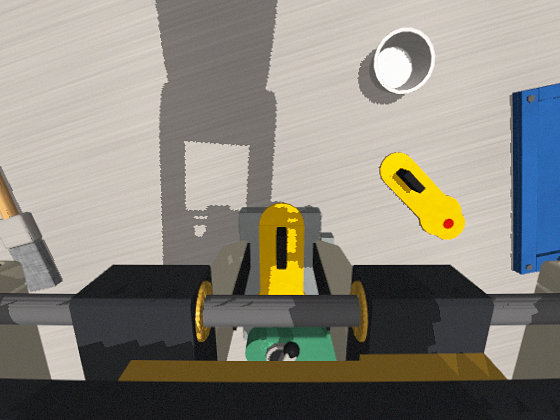

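Wrist view: the template lies along the bed, rib at (282,245), heel at (280,205), bed's free edge at row 208. Next I check the overhang (14 mm expected) and the T-bar.

```bash
python3 - <<'E'
from h import *; from m2 import pts
C=cam("wrist"); im,d=env.get_image("wrist")
hsv=cv2.cvtColor(im,cv2.COLOR_BGR2HSV); a=np.radians(-15.6); ex=np.array([np.cos(a),np.sin(a)]); ey=np.array([-ex[1],ex[0]]); bp=np.array([.583,-.152])
def q(n,m,lo,hi,f=lambda X,Y:X<1e9):
    P,uv=pts("wrist",im,d,C,m>0); P=P[(P[:,2]>lo)&(P[:,2]<hi)]; r=P[:,:2]-bp; X=r@ex*1000; Y=r@ey*1000; k=(X>-130)&(abs(Y)<60)&f(X,Y); X=X[k];Y=Y[k]; print(n,len(X),P[k,2].mean(),np.percentile(X,[.5,1,50,99]).round(1),np.percentile(Y,[1,50,99]).round(1))
q("plate",cv2.inRange(hsv,(20,120,50),(33,255,255)),.03,.042)
q("rib",cv2.inRange(hsv,(0,0,0),(180,255,70)),.066,.074,lambda X,Y:(X<0)&(abs(Y)<20))
q("bed",cv2.inRange(hsv,(0,0,0),(180,80,255)),.026,.034)
q("bed low",cv2.inRange(hsv,(0,0,0),(180,80,255)),.026,.034,lambda X,Y:X<-50)
# T bar from top view, depth
n="top"; im,d=env.get_image(n); C=cam(n); cv2.imwrite("pics/top5.png",im)
m=np.zeros(d.shape,bool); m[165:215,320:365]=1
P,uv=pts(n,im,d,C,m); P=P[(P[:,2]>.115)&(P[:,2]<.14)]; print("T",len(P),cv2.minAreaRect((P[:,:2]*1000).astype(np.float32)))
delta([.6465,-.1685,.2],141)
E
```

```text
plate 3412 0.03654550439270573 [-91.2 -90.  -32.6  25.6] [-25.5   0.8  27.6]
rib 333 0.07041559773823523 [-64.5 -64.4 -47.2 -27.1] [-4.6  0.9  6.4]
bed 2266 0.03052535312004637 [-79.  -78.9 -40.5  90.3] [-49.2 -27.5  48.6]
bed low 907 0.03038924375881286 [-79.3 -79.1 -66.4 -50.7] [-49.7 -26.9  49. ]
T 103 ((654.2595825195312, -175.74131774902344), (19.489185333251953, 56.4310188293457), 55.04059982299805)
shift [-169.9    1.     6.1] turn [-0.     0.001  0.408] t 13.075
```

The template is placed to about 1–2 mm (rib at bed x = -46 mm, y = +1 mm; -45, 0 wanted). Now grip the T-bar.

```bash
python3 -m jog '[[[-55,0,2],[0,0,0.1],0.4],[[-110,0,4],[0,0,0.28],0.4],[[-155,1,6],[0,0,0.408],0.4],[[-169,1,6],[0,0,0.408],0.4],[[-169,1,40],[0,0,0.408],0.4],[[-169,1,75],[0,0,0.408],0.4],[[-169,1,93],[0,0,0.408],0.4],[[-169,1,99],[0,0,0.408],0.4],[[-169,1,99],[0,0,0.408],0.4]]'; python3 -c "
from h import *
o=env.get_obs();print(o['ft_force'],o['torque'],o['joint_pos'])
im,d=env.get_image('scene'); cv2.imwrite('pics/s6.png',cv2.resize(im[130:270,150:330],None,fx=4,fy=4,interpolation=cv2.INTER_CUBIC))"
```

```text
time: 14.2
ee_pos: [0.6459, -0.1684, 0.1075]
tcp_rot: [-180.0, 0.1, 141.0]
ft_force: [0.0, -0.0, 0.3]
opening: 0.399
gripper_force: 0.0
[ 0.02273692 -0.0461041   0.34935101] [-0.03204688  0.00702589 -0.01334808] [-1.89987172e+01  2.17694364e+01  8.02956145e+01 -2.01001994e-02
  7.78855777e+01 -7.00245725e+01]
```

View pics/s6.png

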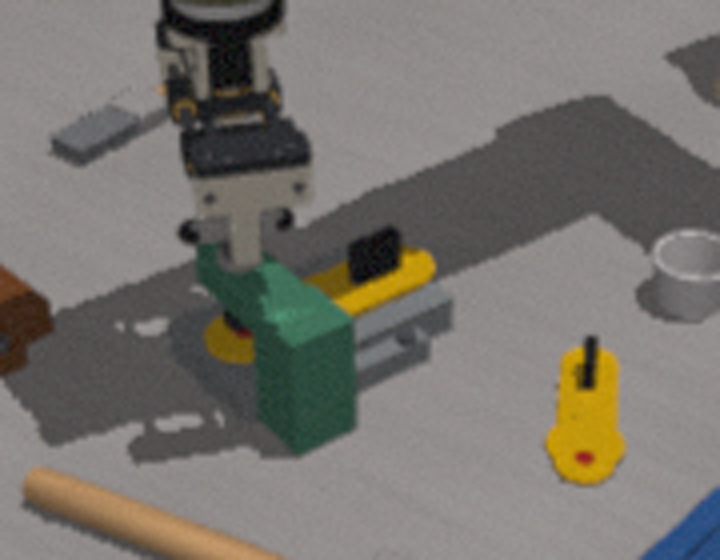

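Scene crop: the fingers straddle the T-bar, its black ends visible at (190,232) and (283,218); the red spot lies under the pad at about (240,325). Close.

```bash
python3 -m jog '[[[0,0,0],[0,0,0],0],[[0,0,0],[0,0,0],0],[[0,0,0],[0,0,0],0],[[0,0,0],[0,0,0],0],[[0,0,0],[0,0,0],0],[[0,0,0],[0,0,0],0]]' 40; python3 -c "
from h import *
o=env.get_obs();print(o['ft_force'],o['torque'],o['joint_torque'][5],o['tcp_rot'])"
```

```text
time: 15.0
ee_pos: [0.6448, -0.1706, 0.1088]
tcp_rot: [-179.8, 0.1, 141.0]
ft_force: [-7.0, -6.1, 4.9]
opening: 0.219
gripper_force: 40.0
[-6.96175778 -6.12407207  4.94861242] [-1.3571887   1.41170829  0.03162087] -0.0012439704732969403 [-1.79823759e+02  1.28418288e-01  1.40965892e+02]
```

It closed at 20 mm, not 12, so the pads likely caught the screw hub below the bar. I'll reopen, re-centre by 3 mm, go 9 mm higher and close again.

```bash
python3 -m jog '[[[0,-1,0],[0,0,0],0.4],[[0,-3,0],[0,0,0],0.4],[[0,-3,-5],[0,0,0],0.4],[[0,-3,-9],[0,0,0],0.4],[[0,-3,-9],[0,0,0],0],[[0,-3,-9],[0,0,0],0],[[0,-3,-9],[0,0,0],0],[[0,-3,-9],[0,0,0],0],[[0,-3,-9],[0,0,0],0]]' 40; python3 -c "
from h import *
o=env.get_obs();print(o['ft_force'],o['torque'],o['joint_torque'][5],o['tcp_rot'])"
```

```text
time: 16.12
ee_pos: [0.6439, -0.1701, 0.1163]
tcp_rot: [180.0, 0.0, 141.0]
ft_force: [3.5, 3.4, 0.6]
opening: 0.196
gripper_force: 40.0
[3.47375903 3.41283133 0.58605204] [ 0.63044505 -0.61016651 -0.03337707] 0.003199967250111513 [1.79964748e+02 4.47060079e-02 1.41044355e+02]
```

```bash
python3 -m jog '[[[0,0,0],[0,0,0.05],0],[[0,0,0],[0,0,0.15],0],[[0,0,0],[0,0,0.3],0],[[0,0,0],[0,0,0.4],0],[[0,0,0],[0,0,0.5],0],[[0,0,0],[0,0,0.5],0]]' 60; python3 -c "
from h import *
o=env.get_obs();print(o['ft_force'],o['torque'],o['joint_torque'][5],o['tcp_rot'])
im,d=env.get_image('scene'); cv2.imwrite('pics/s7.png',cv2.resize(im[150:250,170:290],None,fx=6,fy=6,interpolation=cv2.INTER_CUBIC))"
```

```text
time: 16.88
ee_pos: [0.6447, -0.1698, 0.1178]
tcp_rot: [179.8, 0.1, 112.3]
ft_force: [2.6, 5.7, 6.1]
opening: 0.124
gripper_force: 119.1
[2.64484356 5.73130212 6.05026812] [ 0.95086483 -0.39776519  0.07302459] 0.9059361554682255 [1.79844061e+02 6.50473528e-02 1.12337391e+02]
```

View pics/s7.png

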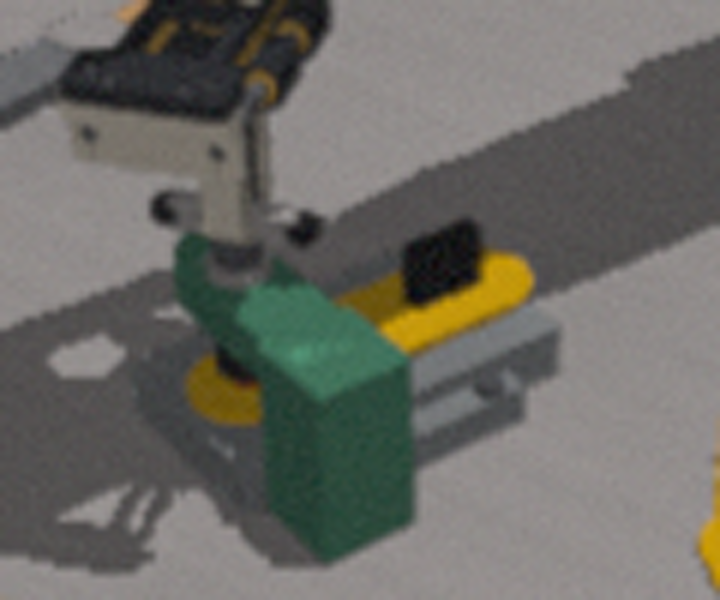

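The bar is now gripped flat (11.5 mm). Scene crop: the ends have turned to (165,207) and (310,230), so the handle follows. Continue in steps, watching the torque.

```bash
python3 -m jog '[[[0,0,0],[0,0,0],0],[[0,0,0],[0,0,0],0],[[0,0,0],[0,0,0],0]]' 50; python3 -c "
from h import *
o=env.get_obs();print(o['ft_force'],o['torque'],o['joint_torque'],o['tcp_rot'])"
python3 -m jog '[[[0,0,0],[0,0,0.1],0],[[0,0,0],[0,0,0.2],0],[[0,0,0],[0,0,0.3],0],[[0,0,0],[0,0,0.4],0],[[0,0,0],[0,0,0.4],0]]'; python3 -c "
from h import *
o=env.get_obs();print(o['ft_force'],o['torque'],o['joint_torque'],o['tcp_rot'])"
```

```text
time: 17.3
ee_pos: [0.6447, -0.1698, 0.1178]
tcp_rot: [179.8, 0.1, 112.4]
ft_force: [2.2, 5.5, 6.8]
opening: 0.121
gripper_force: 110.8
[2.16662552 5.46436985 6.83849919] [ 0.93410596 -0.43840225  0.03967624] [-4.38871801e+00 -6.16734982e+01 -4.39492178e+01 -2.21483521e+00
  8.37914413e-02  1.42131801e-02] [1.79845028e+02 6.33149377e-02 1.12414969e+02]
time: 17.92
ee_pos: [0.6453, -0.1698, 0.1179]
tcp_rot: [179.8, 0.0, 89.4]
ft_force: [5.1, 4.4, 4.9]
opening: 0.123
gripper_force: 106.8
[5.12447356 4.4114106  4.88465668] [ 0.87649277 -0.92485133  0.06580382] [ -4.68053833 -62.32859373 -43.33593965  -2.46929772   1.13027819
   0.90747133] [1.79759134e+02 6.17444703e-03 8.94263792e+01]
```

```bash
python3 -m jog '[[[0,0,0],[0,0,0.1],0],[[0,0,0],[0,0,0.2],0],[[0,0,0],[0,0,0.3],0]]'; python3 -c "
from h import *
for i in range(1):
  o=env.get_obs();print(o['torque'],o['joint_torque'][5],o['tcp_rot'],o['joint_pos'][5])"
python3 -m jog '[[[0,0,0],[0,0,0.1],0],[[0,0,0],[0,0,0.2],0],[[0,0,0],[0,0,0.3],0]]'; python3 -c "
from h import *
o=env.get_obs();print(o['torque'],o['joint_torque'][5],o['tcp_rot'],o['joint_pos'][5])
from m2 import pts
n='scene'; im,d=env.get_image(n); C=cam(n); cv2.imwrite('pics/s8.png',cv2.resize(im[150:250,170:290],None,fx=6,fy=6,interpolation=cv2.INTER_CUBIC))"
```

```text
time: 18.3
ee_pos: [0.6457, -0.1699, 0.1179]
tcp_rot: [179.7, -0.1, 72.1]
ft_force: [8.3, 5.4, 2.8]
opening: 0.121
gripper_force: 106.5
[ 0.74524755 -1.24756902  0.23386338] -1.4127006009221077 [ 1.79715225e+02 -6.50413126e-02  7.21454700e+01] -1.338995546445312
time: 18.68
ee_pos: [0.6461, -0.1701, 0.1179]
tcp_rot: [179.7, -0.2, 55.0]
ft_force: [10.2, 4.8, 1.8]
opening: 0.123
gripper_force: 106.3
[ 0.55999804 -1.53725575  0.24366035] -1.3838392496109009 [ 1.79696096e+02 -1.54706830e-01  5.49541151e+01] 15.849477520007296
```

View pics/s8.png

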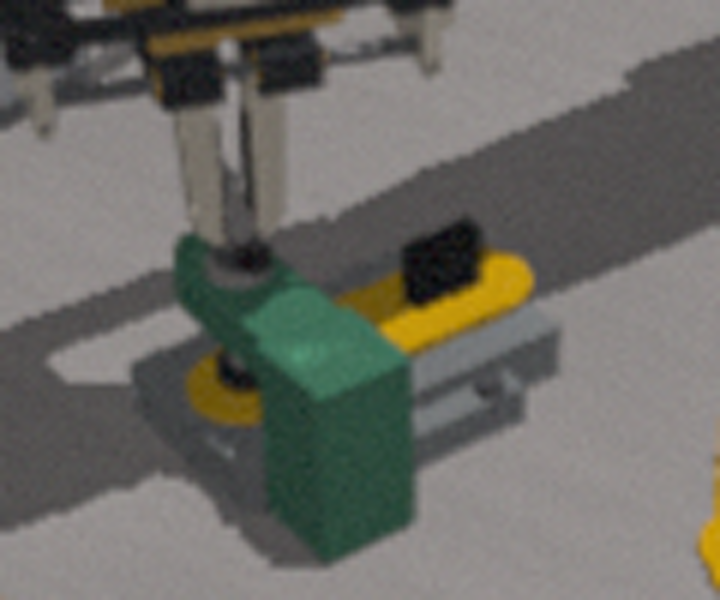

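Scene crop: the pad is now just above the toe, at (240,370). Moving free torque is about 0.24 N m. Smaller steps now.

```bash
cat > t.py <<'E'
from h import *
o=env.get_obs();print("T",o['torque'].round(3),o['joint_torque'][5].round(3),o['tcp_rot'][2].round(2),o['ft_force'].round(1))
E
python3 -m jog '[[[0,0,0],[0,0,0.1],0],[[0,0,0],[0,0,0.2],0]]'|head -1; python3 t.py
python3 -m jog '[[[0,0,0],[0,0,0.1],0],[[0,0,0],[0,0,0.2],0]]'|head -1; python3 t.py
```

```text
time: 18.98
T [ 0.458 -1.77   0.333] -1.355 43.5 [10.4  2.6  0.7]
time: 19.23
T [ 0.234 -1.856  0.407] -1.277 32.04 [13.   2.9  0.3]
```

```bash
python3 -m jog '[[[0,0,0],[0,0,0.1],0],[[0,0,0],[0,0,0.2],0]]'|head -1; python3 t.py
```

```text
time: 19.48
T [ 0.102 -1.899  0.485] -1.223 20.58 [12.1  1.9 -0.2]
```

Torque has risen about 0.24 N m above free: tight. A final 0.08 rad, hold, release, rise.

```bash
python3 -m jog '[[[0,0,0],[0,0,0.08],0],[[0,0,0],[0,0,0.08],0],[[0,0,0],[0,0,0.08],0]]'|head -1; python3 t.py
python3 -m jog '[[[0,0,0],[0,0,0],0.3],[[0,0,0],[0,0,0],0.5],[[0,0,0],[0,0,0],0.5],[[0,0,0],[0,0,0],0.5],[[0,0,-30],[0,0,0],0.5],[[0,0,-80],[0,0,0],0.5],[[0,0,-120],[0,0,0],0.5],[[0,0,-120],[0,0,0],0.5]]'; python3 - <<'E'
from h import *; from m2 import pts
o=env.get_obs();print(o['ft_force'])
for n in("top","scene"):
    im,d=env.get_image(n); C=cam(n); P,uv=pts(n,im,d,C,d>0); a=np.radians(-15.6); r=P[:,:2]-[.583,-.152]; X=r@[np.cos(a),np.sin(a)]*1000; Y=r@[-np.sin(a),np.cos(a)]*1000
    hsv=cv2.cvtColor(im,cv2.COLOR_BGR2HSV)[uv[:,1],uv[:,0]]; k=(abs(X)<120)&(abs(Y)<45)&(hsv[:,0]>18)&(hsv[:,0]<34)&(hsv[:,1]>120)&(P[:,2]<.06)
    print(n,k.sum(),"z",P[k,2].mean().round(4),"X",np.percentile(X[k],[.5,99.5]).round(1),"Y",np.percentile(Y[k],[1,99]).round(1))
    if n=="scene": cv2.imwrite('pics/s9.png',cv2.resize(im[130:270,150:330],None,fx=4,fy=4))
E
```

```text
time: 19.85
T [ 0.151 -1.902  0.272] 0.302 16.17 [12.   0.7 -0.6]
time: 20.85
ee_pos: [0.6455, -0.1712, 0.2413]
tcp_rot: [179.7, -0.4, 16.1]
ft_force: [-0.1, 0.7, -0.4]
opening: 0.498
gripper_force: 0.0
[-0.08782656  0.69393371 -0.41266748]
top 254 z 0.0363 X [-48.1  50.2] Y [-31.   -1.6]
scene 359 z 0.0357 X [-91.5  94.5] Y [-32.   29.9]
```

View pics/s9.png

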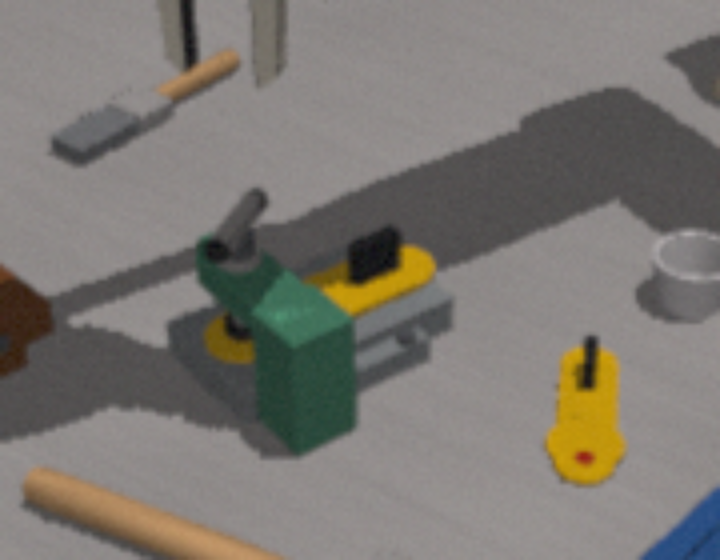

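Scene crop: the pad sits on the toe at (237,325), the template is flat on the bed, the bar is released and the gripper is clear. The holding torque rose by about 0.23 N m, which is roughly 38 N.

```bash
python3 -c "
from station import env
print(env.finish_job())"
```

```text
the job is handed in; nothing more can be done
None
```

The template is clamped flat on the green clamp's bed, its red spot within about 2 mm of the pad's centre, pressed with roughly 38 N judging by the handle torque; the arm is clear and the job is handed in at about 21 s, though no verdict was returned.

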